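# Mix the toppled coating bottle on the touch mixer

## Task

The square white bottle of coating has fallen over on the wiring bench and settled. Pick it up, press its bottom squarely onto the middle of the touch mixer's sloping sprung pad until the pad is fully down, and keep it held down there for a full second without ramming it; then stand the bottle upright on the round rubber coaster and let go. Leave the panel, the relay and the screwdriver where they are.

Things in the scene. Friction and masses are not known exactly. Their poses are not given: they have to be found in the camera images.
- bottle_mid (a point): Toppled square white bottle, blue labels, tall green cap; 150 to 310 g, 145 mm long. This point: on its axis half-way along. z runs from bottom to cap; x, y are normal to the flat sides. Body 54 x 54 mm up to 90 mm above the bottom, cone shoulder to 100 mm, round cap 36 mm in diameter from 100 to 145 mm. Centre of mass about 60 mm above the bottom.
- bottle_foot (a point): Centre of the bottle's flat square bottom; same axes as bottle_mid.
- bottle_cap (a point): Centre of the green cap (36 mm diameter, 45 mm tall), on the bottle's axis 122.5 mm above the bottom; same axes.
- pad_top (a point): Centre of the top of the mixer's sprung pad: flat blue disc, 84 mm in diameter, black rubber top, no rim, 107 mm above the bench. z: outward normal, leaning 30 degrees from vertical to the mixer's front (roughly towards the robot); y: level, across the mixer. It slides in along -z. Fixed wedge housing below: 180 mm deep, 150 wide, 115 high at the back.
- pad (a joint): How far the pad is pushed in along its normal (m): 0 at rest, where its spring returns it; 0.012 at the hard stop, fully down; above 0.0105 counts as fully down. The spring starts to give at about 6 N and needs about 14 N at the stop. More than 50 N from the bottle counts as ramming, so press slowly and stop when the force rises past the spring.
- coaster_top (a point): Centre of the top face of the fixed round coaster, black rubber with a grey top, 104 mm in diameter, 4 mm thick, flat on the bench, where the bottle belongs.
- panel: Bystander, loose: black L-shaped switch panel, 75 x 150 mm, 50 mm high, on the bench; origin under its centre.
- relay: Bystander, loose: translucent blue relay, 56 x 46 mm, 45 mm high; origin under its centre.
- screwdriver: Bystander, loose: screwdriver with a yellow handle, about 185 mm long along its y axis, 26 mm thick; origin under its length, 80 mm from the handle's end.
Things that resemble listed ones, but are neither listed nor needed, are in the scene too. What is shaped like the part that bears bottle_mid but brown is not meant. Leave any brown or orange look-alike of the part that bears coaster_top alone.

How it is judged:
By the outcome, as a careful person would: the job done as asked, in the order asked, and still so for the second after the job is handed in, with the robot touching nothing.
It also fails if it takes over 72 s, if anything falls off the work surface, if the arm or the gripper's body presses on something with over 40 N, if the wrist force passes 120 N, or if a joint passes its speed limit or range.

## Robot

A 6-joint arm with a two-finger parallel gripper is mounted at the origin on the work surface. World frame = base frame: x ahead of the robot, y to its left, z up, the work surface at z = 0. Lengths are in m, angles in rad, forces in N, time in s.
With the tool pointing down it reaches from about 0.35 to 0.775 m from the base axis. Payload 5.5 kg.
Tool frame: the origin (TCP) lies midway between the tips of the shut fingers; the grasp point (between the pads) lies grasp_offset behind it (grasp_offset is the distance from the TCP to the grasp point, in m); z points along the fingers, y is the line along which they close (so a half turn about z gives the same grasp; the last joint's range is limited). The gripper opens to 85 mm and grips with 20 to 120 N. Pads are 22 mm wide; open, the fingers measure 114 mm over their backs; the gripper's body (76 mm by 85 mm) begins 54 mm behind the grasp point. The pads swing forward as they close: fully open they stand 13 mm farther back than shut.
Start: joints at [-1.249, 0.313, 0.046, 1.304, 0, 1.431], TCP at [0.256, -0.515, 0.231] pointing down, gripper open.
Joint ranges: [-2.76, 2.76], [-0.86, 1.69], [-1.03, 1.26], [-2.2, 2.34], [-1.47, 1.5], [-3.14, 3.14]. Speed limits (rad/s): [2.57, 2.57, 3.14, 3.14, 3.14, 3.14].

## Interface

Orientations are given as a unit quaternion [w, x, y, z].
In Python, from workcell import * gives the robot as it stands.
- The arm moves only by the tool step_arm, never from a script. Its argument "deltas" is a list of rows, each a list of 7 numbers: the shift along the world's x, y, z in mm, then the turn, a rotation vector about the world's x, y, z in degrees, then the gripper's target within -1 to 1 (fully open at 1, half-way at 0, shut at -1). A call has 1 to 5 rows; each row shifts and turns the commanded pose from where the row before left it; what a row does not reach is not made up. A row lasts 1/10 s, in which the tool goes at most 50 mm and 8.59 degrees, less where a joint would pass 70% of its speed; a pose out of reach is approached as far as the arm can. A call is refused whole if a number of a shift passes 50 or a number of a turn 8.59, either way. A call with a gripper value outside its range is refused whole. The fingers move at their own pace and stop on an object; "newtons" is the grip in N (left out, the last holds). Time passes only in rows, so rows that do not move let the fingers close. It gives the time, the measured TCP pose, the force, the opening and the grip force at its end, in the units of the state.
- get_state(): the state, without advancing time (a new reading comes with each control period).
- read_camera(name): name is "scene" or "side" or "wrist"; returns a dict with "image" (384x512x3 uint8, red, green, blue), "z_map" (384x512 float32, m along the optical axis (not along the pixel's ray), 0 where there is no reading), "K" (3x3 intrinsics, pixels), "world_from_camera" (4x4, takes a point from camera to world coordinates). Camera axes: x right, y down, z forward; pixel columns grow to the right and rows downward; lengths in m; the calibration is good to about 2 mm. A picture is of the moment at which its call begins.
- hand_in(): hands the job in; it is judged then, once.
The state is a dict: "clock": time; "joint_pos": joint angles; "qvel": joint speeds; "tau": joint torques, N m; "tcp_pos": TCP position; "orientation": TCP orientation; "wrist_force": force on the tool from outside, world axes, zero at the start; "ft_torque": the same for the moment, N m; "finger_gap": finger opening in m; "grip_force": force on a finger pad.
Only numpy, scipy, OpenCV 4.12 (cv2) and the standard library are available. Lean on these libraries where they do the work, as an engineer would, in place of code of your own. Each camera call takes 0.05 s, during which the arm holds its last target. There are 200 camera calls.

## Working session

There is one attempt and no reset: what is moved stays moved. The work goes in short steps, Python scripts to look and compute and a tool call to move; the robot and the scene stay as the last step left them, time stands still between calls to the robot, and variables do not carry over. Pictures are saved under pics/ and viewed, at most 10 in all, crops included, and the job is handed in when it is done.

Besides the shell and the picture viewer there is one more tool, called after "Emit:" as a command line: name --pt "numbers of a row" for each row, then --argument value for the rest. step_arm: Moves the arm, as the interface text tells. Its arguments: {"type":"object","properties":{"deltas":{"type":"array","items":{"type":"array","items":{"type":"number"}}},"newtons":{"type":"number"}},"required":["deltas"]}

```bash
mkdir -p pics
cat > h.py <<'E'
from workcell import *
import numpy as np, cv2
def cloud(d):
    z=d["z_map"];K=d["K"];v,u=np.indices(z.shape)
    p=np.stack([(u-K[0,2])/K[0,0]*z,(v-K[1,2])/K[1,1]*z,z],-1)
    T=d["world_from_camera"];return p@T[:3,:3].T+T[:3,3]
E
python3 - <<'E'
from h import *
ims=[]
for n in("scene","side"):
    d=read_camera(n);np.savez(n,**d);ims.append(d["image"]);print(n,d["world_from_camera"].round(3).tolist(),(d["z_map"]>0).mean())
    cv2.imwrite(f"pics/{n}1.png",d["image"][:,:,::-1])
print(get_state())
E
```

```text
scene [[0.803, 0.358, -0.477, 1.136], [0.596, -0.457, 0.66, -0.689], [0.018, -0.814, -0.58, 0.705], [0.0, 0.0, 0.0, 1.0]] 0.9959259033203125
side [[-0.926, -0.25, 0.282, 0.282], [-0.377, 0.623, -0.685, 0.844], [-0.004, -0.741, -0.671, 0.9], [0.0, 0.0, 0.0, 1.0]] 0.9960988362630209
{'clock': 0.1, 'joint_pos': array([-1.24858330e+00,  3.13936485e-01,  4.51121242e-02,  1.30362027e+00,
       -1.48312674e-05,  1.43119637e+00]), 'qvel': array([ 7.27976287e-04, -6.85327696e-04,  2.16284202e-03,  6.31443722e-04,
       -7.38626925e-05,  4.76900190e-04]), 'tau': array([ 1.86165256e-03, -4.81728566e+01,  2.99241972e+01,  1.28939934e-02,
       -1.44328078e-04, -2.52357103e-05]), 'tcp_pos': array([ 0.25604574, -0.51433704,  0.23049968]), 'orientation': array([-8.20042230e-04,  9.73459003e-01,  2.28859977e-01, -8.25306340e-05]), 'wrist_force': array([-0.06807116, -0.78385543, -0.09947986]), 'ft_torque': array([ 0.00666729, -0.00074534, -0.02390504]), 'grip_force': 0.0, 'finger_gap': 0.0857767348430161}
```

View pics/scene1.png

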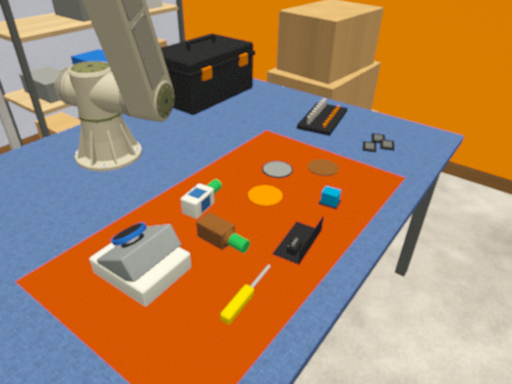

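View pics/side1.png

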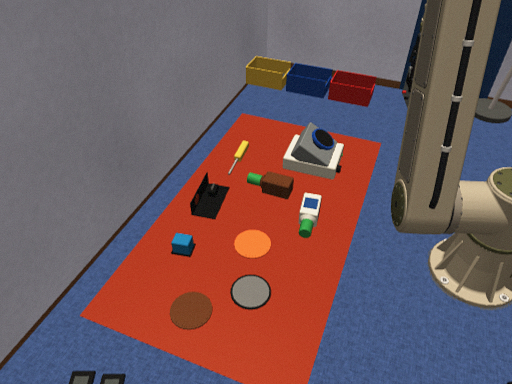

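The scene image shows the white bottle at (198,200) with its cap at (215,186), the blue pad at (130,233) and the grey coaster at (277,169). In the side image they are at (311,207), (306,227), (323,138) and (251,291).

```bash
cat > m.py <<'E'
from h import *
boxes={"scene":dict(white=(178,180,218,220),cap=(207,176,226,196),pad=(105,218,152,250),coaster=(258,155,298,182)),
"side":dict(white=(294,188,326,222),cap=(294,214,320,240),pad=(304,122,342,156),coaster=(225,270,278,312))}
for n in boxes:
    d=np.load(n+".npz");P=cloud(d);hsv=cv2.cvtColor(d["image"],cv2.COLOR_RGB2HSV);H,S,V=[hsv[...,i].astype(int) for i in range(3)]
    M=dict(cap=(H>45)&(H<80)&(S>120),pad=(H>100)&(H<125)&(S>120)|(V<50),coaster=(S<60)&(V>80),white=((S<60)&(V>130)|(H>100)&(H<125)))
    for k,(a,b,c,e) in boxes[n].items():
        m=np.zeros(H.shape,bool);m[b:e,a:c]=M[k][b:e,a:c]
        p=P[m]
        if k=="white": p=p[p[:,2]>0.006]
        print(n,k,len(p),"mean",p.mean(0).round(4),"lo",np.percentile(p,2,0).round(3),"hi",np.percentile(p,98,0).round(3))
        if k=="coaster":
            p=p[abs(p[:,2]-.004)<.01]
            print("  minEncl",cv2.minEnclosingCircle(p[:,:2].astype(np.float32)))
        if k=="pad":
            q=p[p[:,2]>.06]
            for _ in range(4):
                c0=np.median(q,0);w=np.linalg.svd(q-q.mean(0),full_matrices=False)[2][2];r=(q-q.mean(0))@w
                q=q[abs(r)<max(.002,1.5*r.std())]
            w*=np.sign(w[2]);print("  plane n",w.round(3),"c",q.mean(0).round(4),"bbox",q.min(0).round(3),q.max(0).round(3),len(q))
        if k=="white":
            t=p[p[:,2]>np.percentile(p[:,2],90)-.006]
            r=cv2.minAreaRect((t[:,:2]*1000).astype(np.float32));print("  top z",np.median(t[:,2]),"rect",r)
E
python3 m.py
```

```text
scene white 745 mean [ 0.4734 -0.049   0.0416] lo [ 0.439 -0.082  0.008] hi [0.493 0.004 0.056]
  top z 0.05352538393573969 rect ((766.3590087890625, -360.50634765625), (89.41543579101562, 984.8567504882812), 43.14902877807617)
scene cap 86 mean [0.46   0.0414 0.0392] lo [0.446 0.025 0.028] hi [0.47  0.057 0.045]
scene pad 255 mean [ 0.525  -0.3121  0.118 ] lo [ 0.493 -0.338  0.089] hi [ 0.538 -0.273  0.127]
  plane n [-0.668  0.071  0.741] c [ 0.5304 -0.3146  0.1234] bbox [ 0.502 -0.689  0.101] [ 1.136 -0.272  0.705] 141
scene coaster 349 mean [0.53   0.2685 0.0104] lo [0.481 0.234 0.001] hi [0.569 0.32  0.008]
  minEncl ((0.5245088934898376, 0.27716004848480225), 0.04902676120400429)
side white 448 mean [ 0.4573 -0.0231  0.0557] lo [ 0.432 -0.075  0.038] hi [0.485 0.014 0.059]
  top z 0.05594580178180342 rect ((387.2384948730469, 384.8900451660156), (52.51957321166992, 941.605712890625), 9.755171775817871)
side cap 195 mean [0.4479 0.0477 0.0384] lo [0.433 0.022 0.019] hi [0.465 0.063 0.048]
side pad 476 mean [ 0.5057 -0.3512  0.0853] lo [ 0.464 -0.567 -0.001] hi [ 0.6   -0.258  0.128]
  plane n [-0.477 -0.559  0.678] c [ 0.493 -0.264  0.128] bbox [ 0.282 -0.321  0.063] [0.534 0.844 0.9  ] 187
side coaster 913 mean [0.5198 0.2825 0.0093] lo [0.479 0.237 0.003] hi [0.563 0.323 0.01 ]
  minEncl ((0.5220145583152771, 0.27996373176574707), 0.04806872084736824)
```

```bash
cat > m2.py <<'E'
from h import *
from scipy.spatial import ConvexHull
for n in ("scene","side"):
    d=np.load(n+".npz");P=cloud(d);ok=d["z_map"]>0;hsv=cv2.cvtColor(d["image"],cv2.COLOR_RGB2HSV);H,S,V=[hsv[...,i].astype(int) for i in range(3)]
    x,y,z=P[...,0],P[...,1],P[...,2]
    t=ok&(abs(x-.46)<.07)&(abs(y+.02)<.1)&(z>.046)&~((H>45)&(H<80)&(S>120))&~((H<25)&(S>100))
    q=P[t];print(n,"bottle top",len(q),np.median(q[:,2]),cv2.minAreaRect((q[:,:2]*1000).astype(np.float32)))
    mx=ok&(abs(x-.55)<.16)&(abs(y+.32)<.16)&(z>.015)
    base=P[mx&(z<.05)&(S<60)];print("base",base.min(0).round(3),base.max(0).round(3),cv2.minAreaRect((P[mx&(S<70)][:,:2]*1000).astype(np.float32)))
    b=mx&(z>.07)&((H>100)&(H<125)&(S>110)|(V<60))
    q=P[b];print("pad",len(q),q.min(0).round(3),q.max(0).round(3))
    k=q
    for _ in range(6):
        c=k.mean(0);w=np.linalg.svd(k-c,full_matrices=False)[2][2];w*=np.sign(w[2]);r=(q-c)@w;k=q[abs(r)<.003]
    a=np.cross([0,0,1],w);a/=np.linalg.norm(a);e=np.cross(w,a);uv=np.c_[(k-c)@a,(k-c)@e].astype(np.float32)
    (cu,cv),R=cv2.minEnclosingCircle(uv);print(" n",w.round(3),len(k),"centre",(c+cu*a+cv*e).round(4),R,"ellipse",cv2.fitEllipse(uv[ConvexHull(uv).vertices]))
E
python3 m2.py
```

```text
scene bottle top 399 0.053393819173788826 ((462.8805236816406, -35.459835052490234), (55.055416107177734, 90.92684173583984), 6.385287761688232)
base [ 0.438 -0.375  0.015] [ 0.62  -0.221  0.05 ] ((527.4570922851562, -298.1836853027344), (180.74954223632812, 148.62960815429688), 1.9795266389846802)
pad 337 [ 0.482 -0.339  0.077] [ 0.54  -0.264  0.129]
 n [-0.383 -0.089  0.92 ] 197 centre [ 0.5076 -0.3026  0.1119] 0.03870157524943352 ellipse ((-0.0035905460827052593, -0.004974805749952793), (0.05800929665565491, 0.07724632322788239), 50.65176010131836)
side bottle top 428 0.055481111353365975 ((458.33099365234375, -29.781051635742188), (54.10887908935547, 101.54902648925781), 7.739688873291016)
base [ 0.423 -0.374  0.015] [ 0.612 -0.218  0.05 ] ((517.6648559570312, -294.49407958984375), (187.7265167236328, 152.6027069091797), 2.5190975666046143)
pad 462 [ 0.461 -0.341  0.07 ] [ 0.573 -0.221  0.13 ]
 n [-0.292  0.452  0.843] 90 centre [ 0.5153 -0.2615  0.0986] 0.06027835234999657 ellipse ((-0.01162680797278881, 0.0004716399125754833), (0.10009324550628662, 0.12125331163406372), 74.96641540527344)
```

```bash
python3 -c "
import workcell as w
print([ (k,getattr(w,k)) for k in dir(w) if not k.startswith('_')])"
```

```text
[('MotionError', <class 'workcell.MotionError'>), ('get_state', <function make.<locals>.<lambda> at 0x7f0eb9c405e0>), ('grasp_offset', 0.0187), ('hand_in', <function connect.<locals>.done at 0x7f0eb9bb37e0>), ('read_camera', <function make.<locals>.drawn_camera at 0x7f0eb9c400e0>)]
```

Emit:
step_arm --pt "30 40 30 0 0 -8 1" --pt "35 40 30 0 0 -8 1" --pt "35 40 30 0 0 -8 1" --pt "35 40 20 0 0 -8 1" --pt "35 40 20 0 0 -8 1"

```text
clock: 0.6
tcp_pos: [0.4001, -0.3451, 0.3411]
orientation: [0.0, 0.993, -0.117, 0.0]
wrist_force: [0.8, -0.1, 0.1]
finger_gap: 0.0853
grip_force: 0.0
```

Emit:
step_arm --pt "0 0 0 0 0 -8 1" --pt "0 0 0 0 0 -8 1" --pt "0 0 0 0 0 -8 1" --pt "0 0 0 0 0 0 1" --pt "0 0 0 0 0 0 1"

```text
clock: 1.1
tcp_pos: [0.3992, -0.3465, 0.3401]
orientation: [-0.0, 0.949, -0.317, -0.0]
wrist_force: [-0.3, 0.1, 0.6]
finger_gap: 0.0854
grip_force: 0.0
```

Run:
```python
from h import *
d=read_camera("wrist");np.savez("wm",**d);cv2.imwrite("pics/wm.png",d["image"][:,:,::-1]);print(d["world_from_camera"].round(3))
```

```text
[[-0.601 -0.764 -0.237  0.458]
 [-0.8    0.574  0.177 -0.392]
 [ 0.001  0.296 -0.955  0.483]
 [ 0.     0.     0.     1.   ]]
```

View pics/wm.png

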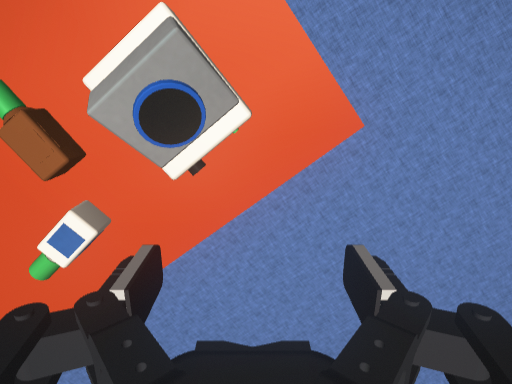

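The wrist view shows the pad whole at (169,113), and the white bottle at about (75,235) with its cap at (42,267).

Run:
```python
from h import *
d=np.load("wm.npz");P=cloud(d);hsv=cv2.cvtColor(d["image"],cv2.COLOR_RGB2HSV);H,S,V=[hsv[...,i].astype(int) for i in range(3)]
m=np.zeros(H.shape,np.uint8);s=np.s_[75:152,128:212];m[s]=(V<60)[s]
c=max(cv2.findContours(m,0,1)[0],key=cv2.contourArea);m[:]=0;cv2.drawContours(m,[c],-1,1,-1);print(cv2.boundingRect(c))
q=P[cv2.erode(m,np.ones((5,5)))>0];k=q
for _ in range(4):
    o=k.mean(0);w=np.linalg.svd(k-o)[2][2] if 0 else np.linalg.eigh(np.cov((k-o).T))[1][:,0];w*=np.sign(w[2]);k=q[abs((q-o)@w)<.003]
print("n",w.round(3),"tilt",np.degrees(np.arccos(w[2])),"az",np.degrees(np.arctan2(w[1],w[0])),o.round(4),len(k),len(q))
T=d["world_from_camera"];K=d["K"]
for nm,mm in(("black",m),):
    px=c[:,0].astype(float);r=np.c_[(px[:,0]-K[0,2])/K[0,0],(px[:,1]-K[1,2])/K[1,1],np.ones(len(px))]@T[:3,:3].T
    X=T[:3,3]+r*(((o-T[:3,3])@w)/(r@w))[:,None]
    a=np.cross([0,0,1],w);a/=np.linalg.norm(a);e=np.cross(w,a);uv=np.c_[(X-o)@a,(X-o)@e].astype(np.float32)
    el=cv2.fitEllipse(uv);print("pad centre",(o+el[0][0]*a+el[0][1]*e).round(4),el[1])
x,y,z=[P[...,i] for i in range(3)]
g=(d["z_map"]>0)&(abs(x-.46)<.08)&(abs(y+.02)<.11)
t=g&(z>.046)&~((H<25)&(S>100))&~((H>45)&(H<80)&(S>120));q=P[t]
print("bottle",np.median(q[:,2]),cv2.minAreaRect((q[:,:2]*1000).astype(np.float32)))
t=P[g&((H>45)&(H<80)&(S>120))];print("cap",t.mean(0),t.min(0),t.max(0))
b=(d["z_map"]>0)&(abs(x-.52)<.13)&(abs(y+.3)<.12)&(z>.015)&(S<70);print("base",cv2.minAreaRect((P[b][:,:2]*1000).astype(np.float32)))
```

```text
(139, 89, 62, 55)
n [-0.5   -0.015  0.866] tilt 30.02770742693649 az -178.23767532369374 [ 0.4959 -0.299   0.1088] 2213 2223
pad centre [ 0.4944 -0.2986  0.108 ] (0.06913592666387558, 0.06983515620231628)
bottle 0.053846274304344854 ((458.0255432128906, -35.90208053588867), (53.805763244628906, 95.24893188476562), 7.209795951843262)
cap [0.44723653 0.03927974 0.04159251] [0.42916958 0.01697417 0.02974679] [0.46535921 0.06247224 0.04693352]
base ((498.94512939453125, -303.93182373046875), (224.6424560546875, 157.23953247070312), 2.424124002456665)
```

```bash
cat >> h.py <<'E'
from scipy.spatial.transform import Rotation as R
def cur():
    s=get_state();q=s["orientation"];return s["tcp_pos"],R.from_quat(q[[1,2,3,0]])
def tool(tz,tx):
    tz=tz/np.linalg.norm(tz);tx=tx-(tx@tz)*tz;tx/=np.linalg.norm(tx);return R.from_matrix(np.c_[tx,np.cross(tz,tx),tz])
def plan(p,r,start=None):
    p0,r0=start or cur();d=(np.array(p)-p0)*1000;w=(r*r0.inv()).as_rotvec(degrees=True)
    n=max(np.ceil(abs(d).max()/45),np.ceil(np.linalg.norm(w)/8.3),np.ceil(np.linalg.norm(d)/48));print("total",d.round(1),w.round(2),"rows",n,"each",(d/n).round(1),(w/n).round(2))
Z=np.array([0,0,1.]);u=np.array([-.125,.992,0]);foot=np.array([.465,-.082,.027])
t=np.radians(35);tzg=-np.sin(t)*u-np.cos(t)*Z;RG=tool(tzg,-u)
PG=foot+62*u/1000+[0,0,.009]+.0187*tzg
E
python3 - <<'E'
from h import *
plan(PG-.12*tzg,RG)
print(PG,RG.as_matrix().round(3))
plan(PG,RG,(PG-.12*tzg,RG))
d=np.load("wm.npz");P=cloud(d);hsv=cv2.cvtColor(d["image"],cv2.COLOR_RGB2HSV)
b=np.zeros((384,512),bool);b[70:190,0:90]=1;q=P[b&(P[...,2]>.02)&(hsv[...,2]<150)];print(q.min(0),q.max(0))
E
```

```text
total [  50.9  383.8 -221.2] [-31.1  -18.04 -44.41] rows 10.0 each [  5.1  38.4 -22.1] [-3.11 -1.8  -4.44]
[ 0.45859073 -0.03113607  0.02068186] [[ 0.102 -0.992  0.072]
 [-0.813 -0.125 -0.569]
 [ 0.574  0.    -0.819]]
total [  8.6 -68.3 -98.3] [0. 0. 0.] rows 3.0 each [  2.9 -22.8 -32.8] [0. 0. 0.]
[ 0.45836375 -0.3916795   0.0200298 ] [ 0.68443105 -0.07981962  0.48273913]
```

Emit:
step_arm --pt "5 40 -10 -3.1 -1.8 -4.4 1" --pt "5 40 -10 -3.1 -1.8 -4.4 1" --pt "5 40 -20 -3.1 -1.8 -4.4 1" --pt "5 40 -20 -3.1 -1.8 -4.4 1" --pt "5 40 -20 -3.1 -1.8 -4.4 1"

```text
clock: 1.65
tcp_pos: [0.3164, -0.2459, 0.2596]
orientation: [0.062, 0.898, -0.412, 0.138]
wrist_force: [-0.2, -0.1, 1.1]
finger_gap: 0.0855
grip_force: 0.0
```

Emit:
step_arm --pt "5 40 -20 -3.1 -1.8 -4.4 1" --pt "5 40 -30 -3.1 -1.8 -4.4 1" --pt "5 40 -30 -3.1 -1.8 -4.4 1" --pt "5 40 -30 -3.1 -1.8 -4.4 1" --pt "5 24 -30 -3.1 -1.8 -4.8 1"

```text
clock: 2.15
tcp_pos: [0.1988, -0.1811, 0.1831]
orientation: [0.113, 0.818, -0.506, 0.248]
wrist_force: [-1.0, -0.7, 0.3]
finger_gap: 0.0856
grip_force: 0.0
```

Emit:
step_arm --pt "0 0 0 0 0 0 1" --pt "0 0 0 0 0 0 1"

```text
clock: 2.35
tcp_pos: [0.1993, -0.1821, 0.1833]
orientation: [0.114, 0.818, -0.506, 0.249]
wrist_force: [-0.4, -0.0, 0.6]
finger_gap: 0.0853
grip_force: 0.0
```

Run:
```python
from h import *
d=read_camera("wrist");np.savez("wb",**d);cv2.imwrite("pics/wb.png",d["image"][:,:,::-1])
P=cloud(d);hsv=cv2.cvtColor(d["image"],cv2.COLOR_RGB2HSV);H,S,V=[hsv[...,i].astype(int) for i in range(3)]
x,y,z=[P[...,i] for i in range(3)];g=(d["z_map"]>0)&(abs(x-.46)<.06)&(abs(y+.02)<.1)
q=P[g&(z>.046)&(z<.062)&(S<70)&(V>120)|g&(z>.046)&(z<.062)&(H>100)&(H<125)]
print(len(q),np.median(q[:,2]),cv2.minAreaRect((q[:,:2]*1000).astype(np.float32)))
plan(PG,RG);print(get_state()["joint_pos"])
```

```text
10 0.0504434428027184 ((438.32159423828125, -81.98108673095703), (1.7408013343811035, 5.7338175773620605), 34.59266662597656)
total [ 259.1  150.8 -162.6] [ -4.4    2.56 -20.47] rows 8.0 each [ 32.4  18.8 -20.3] [-0.55  0.32 -2.56]
[-1.13208265 -0.86110743 -1.02690676  0.85538469  0.0776955   3.13974323]
```

View pics/wb.png

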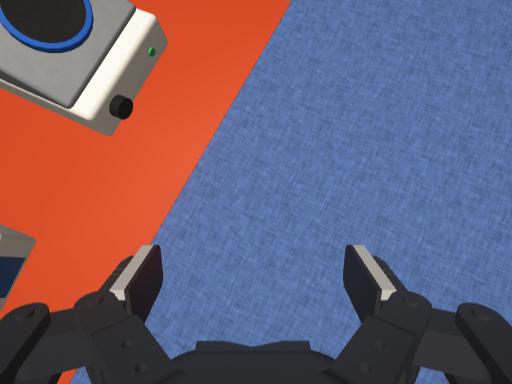

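Joint 6 ran into its limit and dragged the tool off. I'll unwind it the other way round.

Run:
```python
from h import *
a=np.radians(-100);ty=np.array([np.cos(a),np.sin(a),0]);tx=np.cross(ty,-Z)
plan([.42,-.12,.30],tool(-Z,tx))
```

```text
total [220.5  61.9 116.7] [16.28 28.62 52.08] rows 8.0 each [27.6  7.7 14.6] [2.04 3.58 6.51]
```

Emit:
step_arm --pt "15 5 20 2 3.6 6.5 1" --pt "25 5 20 2 3.6 6.5 1" --pt "30 7 20 2 3.6 6.5 1" --pt "30 8 15 2 3.6 6.5 1" --pt "30 8 15 2 3.6 6.5 1"

```text
clock: 2.9
tcp_pos: [0.3316, -0.1477, 0.2741]
orientation: [0.046, 0.962, -0.25, 0.097]
wrist_force: [0.1, -0.2, 1.2]
finger_gap: 0.0854
grip_force: 0.0
```

Emit:
step_arm --pt "30 9 15 2 3.6 6.5 1" --pt "30 10 12 2 3.6 6.5 1" --pt "30 10 0 2 3.6 6.5 1" --pt "0 0 0 0 0 8.3 1" --pt "0 0 0 0 0 8.3 1"

```text
clock: 3.4
tcp_pos: [0.4215, -0.1189, 0.2983]
orientation: [0.002, 0.998, 0.062, -0.002]
wrist_force: [-1.5, -0.9, 1.0]
finger_gap: 0.0858
grip_force: 0.0
```

Emit:
step_arm --pt "0 0 0 0 0 8.3 1" --pt "0 0 0 0 0 8.3 1" --pt "0 0 0 0 0 8.3 1" --pt "0 0 0 0 0 8.3 1" --pt "0 0 0 0 0 8.3 1"

```text
clock: 3.9
tcp_pos: [0.42, -0.119, 0.3]
orientation: [0.003, 0.912, 0.411, 0.001]
wrist_force: [0.3, -0.8, -0.6]
finger_gap: 0.0854
grip_force: 0.0
```

Emit:
step_arm --pt "0 0 0 0 0 8.3 1" --pt "0 0 0 0 0 8.3 1" --pt "0 0 0 0 0 8.3 1" --pt "0 0 0 0 0 8.3 1" --pt "0 0 0 0 0 8.3 1"

```text
clock: 4.4
tcp_pos: [0.42, -0.119, 0.3]
orientation: [0.002, 0.707, 0.707, 0.002]
wrist_force: [-0.3, -0.3, 0.2]
finger_gap: 0.0852
grip_force: 0.0
```

Run:
```python
from h import *
s=get_state();print(s["joint_pos"].round(3),s["tcp_pos"].round(3));m=cur()[1].as_matrix();print(m.round(3),np.degrees(np.arctan2(m[1,1],m[0,1])))
```

```text
[-0.462  0.026 -0.135  1.404  0.002  1.108] [ 0.42  -0.119  0.3  ]
[[-0.001  1.     0.006]
 [ 1.     0.001 -0.001]
 [-0.001  0.006 -1.   ]] 0.05992151042774722
```

Emit:
step_arm --pt "0 5 0 0 0 8.3 1" --pt "0 5 0 0 0 8.3 1" --pt "0 5 0 0 0 8.3 1" --pt "0 5 0 0 0 8.3 1" --pt "0 5 0 0 0 8.3 1"

```text
clock: 4.9
tcp_pos: [0.42, -0.0938, 0.3]
orientation: [0.002, 0.41, 0.912, 0.003]
wrist_force: [0.2, 0.9, -0.8]
finger_gap: 0.0857
grip_force: 0.0
```

Emit:
step_arm --pt "0 5 0 0 0 8.3 1" --pt "0 5 0 0 0 8.3 1" --pt "0 5 0 0 0 8.3 1" --pt "0 5 0 0 0 8.3 1" --pt "0 5 0 0 0 8.3 1"

```text
clock: 5.4
tcp_pos: [0.4199, -0.0688, 0.3]
orientation: [0.001, 0.061, 0.998, 0.003]
wrist_force: [-0.2, -0.4, -0.6]
finger_gap: 0.0854
grip_force: 0.0
```

Emit:
step_arm --pt "0 5 0 0 0 8.3 1" --pt "0 5 0 0 0 8.3 1" --pt "0 5 0 0 0 8.3 1" --pt "0 5 0 0 0 8.3 1" --pt "0 5 0 0 0 8.3 1"

```text
clock: 5.9
tcp_pos: [0.4198, -0.0437, 0.3]
orientation: [-0.001, -0.297, 0.955, 0.003]
wrist_force: [-0.7, -0.9, 0.2]
finger_gap: 0.0854
grip_force: 0.0
```

Emit:
step_arm --pt "0 5 0 0 0 8.3 1" --pt "0 5 0 0 0 8.3 1" --pt "0 5 0 0 0 8.3 1" --pt "0 5 0 0 0 8.3 1" --pt "0 5 0 0 0 8.3 1"

```text
clock: 6.4
tcp_pos: [0.4198, -0.0187, 0.3]
orientation: [-0.002, -0.616, 0.788, 0.002]
wrist_force: [0.8, 0.0, 0.3]
finger_gap: 0.0854
grip_force: 0.0
```

Run:
```python
from h import *
s=get_state();print(s["joint_pos"].round(3),s["tcp_pos"].round(3));plan(PG-.12*tzg,RG)
```

```text
[-0.236  0.003 -0.158  1.415  0.    -1.564] [ 0.42  -0.019  0.3  ]
total [  30.2   55.9 -181. ] [-35.16   1.78  20.55] rows 5.0 each [  6.   11.2 -36.2] [-7.03  0.36  4.11]
```

Emit:
step_arm --pt "6 11 -36 -7 0.4 4.1 1" --pt "6 11 -36 -7 0.4 4.1 1" --pt "6 11 -36 -7 0.4 4.1 1" --pt "6 11 -36 -7 0.4 4.1 1" --pt "6 11 -36 -7 0.4 4.1 1"

```text
clock: 6.9
tcp_pos: [0.4507, 0.0373, 0.1198]
orientation: [0.198, 0.714, -0.632, 0.227]
wrist_force: [0.8, -0.4, -0.0]
finger_gap: 0.0851
grip_force: 0.0
```

Emit:
step_arm --pt "0 0 0 0 0 0 1" --pt "0 0 0 0 0 0 1"

```text
clock: 7.1
tcp_pos: [0.4485, 0.0367, 0.1187]
orientation: [0.2, 0.714, -0.633, 0.223]
wrist_force: [0.0, 0.1, 0.4]
finger_gap: 0.0851
grip_force: 0.0
```

Run:
```python
from h import *
d=read_camera("wrist");cv2.imwrite("pics/wb2.png",d["image"][:,:,::-1])
P=cloud(d);hsv=cv2.cvtColor(d["image"],cv2.COLOR_RGB2HSV);H,S,V=[hsv[...,i].astype(int) for i in range(3)]
x,y,z=[P[...,i] for i in range(3)];g=(d["z_map"]>0)&(abs(x-.46)<.06)&(abs(y+.02)<.1)&(z>.046)&(z<.062)
q=P[g&((S<70)&(V>120)|(H>100)&(H<125))]
print(len(q),np.median(q[:,2]),cv2.minAreaRect((q[:,:2]*1000).astype(np.float32)))
plan(PG,RG);print(get_state()["joint_pos"])
```

```text
7388 0.054157014066349846 ((458.1339111328125, -32.55198287963867), (54.0267448425293, 96.1170883178711), 7.649231910705566)
total [  8.8 -67.2 -99.9] [-0.19  0.06  0.46] rows 3.0 each [  2.9 -22.4 -33.3] [-0.06  0.02  0.15]
[ 0.27895929  0.27138822 -0.44223729  0.96714358 -0.59879376 -1.37467186]
```

View pics/wb2.png

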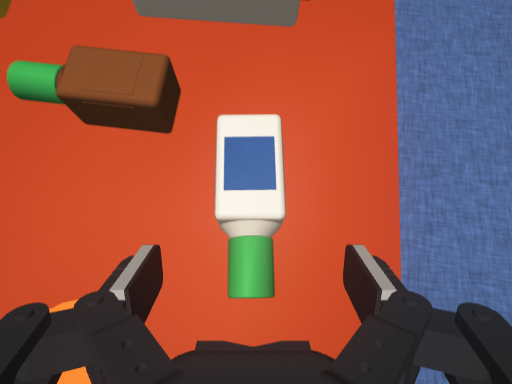

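The wrist view shows the bottle body at (250,165) and the cap at (250,267), lined up between the fingers.

Emit:
step_arm --pt "2.5 -20 -30 0 0 0.2 1" --pt "2.5 -20 -30 0 0 0.2 1" --pt "2 -16 -25 0 0 0 1" --pt "1 -9 -14 0 0 0 1" --pt "0 0 0 0 0 0 1"

```text
clock: 7.65
tcp_pos: [0.4579, -0.0318, 0.0225]
orientation: [0.197, 0.713, -0.634, 0.225]
wrist_force: [-0.4, 0.5, 0.3]
finger_gap: 0.0852
grip_force: 0.0
```

Emit:
step_arm --pt "0 0 0 0 0 0 -1" --pt "0 0 0 0 0 0 -1" --pt "0 0 0 0 0 0 -1" --pt "0 0 0 0 0 0 -1" --pt "0 0 0 0 0 0 -1" --newtons 80

```text
clock: 8.15
tcp_pos: [0.4592, -0.0295, 0.0235]
orientation: [0.197, 0.714, -0.632, 0.227]
wrist_force: [-1.1, 0.3, 7.3]
finger_gap: 0.0534
grip_force: 84.0
```

Emit:
step_arm --pt "0 0 0 0 0 0 -1" --pt "0 0 0 0 0 0 -1" --pt "0 0 0 0 0 0 -1"

```text
clock: 8.45
tcp_pos: [0.4592, -0.0295, 0.0235]
orientation: [0.197, 0.714, -0.632, 0.227]
wrist_force: [0.1, 0.5, 8.1]
finger_gap: 0.0531
grip_force: 84.0
```

```bash
cat >> h.py <<'E'
# bottle in tool, from the grasp
rg=R.from_quat([.714,-.632,.227,.197]);tg=np.array([.4592,-.0295,.0235])
uu=rg.as_matrix()@[-np.cos(t),0,-np.sin(t)]*0+np.array([-np.sin(np.radians(7.4)),np.cos(np.radians(7.4)),0])
A=rg.inv().apply(uu);F=rg.inv().apply(np.array([.464,-.080,.027])-tg)
F[1]=0;A[1]=0;A/=np.linalg.norm(A)
def pose(footp,axis,az,A=A,F=F):
    # tool pose that puts bottle's foot at footp, axis along `axis`, tool z heading at azimuth az (deg)
    axis=axis/np.linalg.norm(axis)
    h=np.array([np.cos(np.radians(az)),np.sin(np.radians(az)),0]);h-=(h@axis)*axis;h/=np.linalg.norm(h)
    # tool: A=bottle axis, B=perp in tool xz plane
    B=np.array([0,0,1])-A[2]*A;B/=np.linalg.norm(B)
    r=R.from_matrix(np.c_[axis,h,np.cross(axis,h)]@np.c_[A,B,np.cross(A,B)].T)
    return footp-r.apply(F),r
PAD=np.array([.4944,-.2986,.1075]);N=np.array([-.4998,-.0155,.866])
E
python3 - <<'E'
from h import *
print("A",A,"F",F)
p0,r0=cur();lift=(np.array([.459,-.03,.22]),r0)
p,r=pose(PAD+.08*N,N,-25);print(p,r.as_matrix().round(3));plan(p,r,lift)
E
```

```text
A [-0.81923869  0.         -0.57345267] F [0.04355348 0.         0.02620253]
[ 0.43175243 -0.30231072  0.22220837] [[-0.028  0.409  0.912]
 [ 0.288  0.877 -0.384]
 [-0.957  0.252 -0.143]]
total [ -27.2 -272.3    2.2] [  90.25 -105.08  -83.13] rows 20.0 each [ -1.4 -13.6   0.1] [ 4.51 -5.25 -4.16]
```

Emit:
step_arm --pt "0 0 10 0 0 0 -1" --pt "0 0 25 0 0 0 -1" --pt "0 0 40 0 0 0 -1" --pt "0 0 40 0 0 0 -1" --pt "0 0 40 0 0 0 -1"

```text
clock: 8.95
tcp_pos: [0.4567, -0.0293, 0.1784]
orientation: [0.197, 0.715, -0.632, 0.224]
wrist_force: [1.1, -0.1, -3.2]
finger_gap: 0.0529
grip_force: 84.4
```

Emit:
step_arm --pt "0 0 41.5 0 0 0 -1" --pt "0 0 0 0 0 0 -1"

```text
clock: 9.15
tcp_pos: [0.4603, -0.0292, 0.2244]
orientation: [0.194, 0.714, -0.633, 0.228]
wrist_force: [1.4, 0.5, -1.4]
finger_gap: 0.0529
grip_force: 84.7
```

Run:
```python
from h import *
p,r=pose(PAD+.08*N,N,-25);s=None
def fam(g,dl):
    g=np.radians(g);ty=np.array([np.cos(g),np.sin(g),0]);f=np.cross(ty,Z);dl=np.radians(dl) # heading
    tz=np.cos(dl)*-Z+np.sin(dl)*f;return tool(tz,np.cross(ty,tz))
prev=cur();print((fam(187.4,-35)*prev[1].inv()).magnitude())
for q,o in(([.46,-.10,.28],fam(150,-10)),([.44,-.20,.28],fam(110,35)),(p,r)):
    plan(q,o,prev);prev=(np.array(q),o)
```

```text
0.013931632991414542
total [ -0.3 -70.8  55.6] [ 24.92  -4.34 -36.31] rows 6.0 each [ -0.1 -11.8   9.3] [ 4.15 -0.72 -6.05]
total [ -20. -100.    0.] [ 29.5  -35.15 -37.89] rows 8.0 each [ -2.5 -12.5   0. ] [ 3.69 -4.39 -4.74]
total [  -8.2 -102.3  -57.8] [ 12.11 -48.32 -48.15] rows 9.0 each [ -0.9 -11.4  -6.4] [ 1.35 -5.37 -5.35]
```

Emit:
step_arm --pt "0 -12 9 4.1 -0.7 -6 -1" --pt "0 -12 9 4.1 -0.7 -6 -1" --pt "0 -12 9 4.1 -0.7 -6 -1" --pt "0 -12 9 4.1 -0.7 -6 -1" --pt "0 -12 9 4.1 -0.7 -6 -1"

```text
clock: 9.65
tcp_pos: [0.457, -0.0896, 0.2628]
orientation: [-0.1, -0.543, 0.831, -0.071]
wrist_force: [-0.1, 0.7, -2.9]
finger_gap: 0.053
grip_force: 84.4
```

Emit:
step_arm --pt "0 -11 10 4.2 -0.7 -6 -1" --pt "-2.5 -12.5 0 3.7 -4.4 -4.7 -1" --pt "-2.5 -12.5 0 3.7 -4.4 -4.7 -1" --pt "-2.5 -12.5 0 3.7 -4.4 -4.7 -1" --pt "-2.5 -12.5 0 3.7 -4.4 -4.7 -1"

```text
clock: 10.15
tcp_pos: [0.4469, -0.1509, 0.2725]
orientation: [0.113, -0.349, 0.93, 0.008]
wrist_force: [-0.5, 0.1, -3.3]
finger_gap: 0.0532
grip_force: 84.9
```

Emit:
step_arm --pt "-2.5 -12.5 0 3.7 -4.4 -4.7 -1" --pt "-2.5 -12.5 0 3.7 -4.4 -4.7 -1" --pt "-2.5 -12.5 0 3.7 -4.4 -4.7 -1" --pt "-2.5 -12.5 0 3.7 -4.4 -4.7 -1" --pt "0 0 0 0 0 0 -1"

```text
clock: 10.65
tcp_pos: [0.4349, -0.2014, 0.2705]
orientation: [0.294, -0.172, 0.939, 0.056]
wrist_force: [0.3, -0.1, -2.7]
finger_gap: 0.053
grip_force: 85.1
```

Run:
```python
from h import *
p,r=pose(PAD+.08*N,N,-25);print(get_state()["joint_pos"].round(2));plan(p,r)
```

```text
[-0.97 -0.1  -0.46  1.05  0.59 -1.29]
total [  -3.1 -100.9  -48.3] [ 12.23 -48.47 -48.98] rows 9.0 each [ -0.3 -11.2  -5.4] [ 1.36 -5.39 -5.44]
```

Emit:
step_arm --pt "0 -11 -5 1.4 -5.4 -5.4 -1" --pt "0 -11 -5 1.4 -5.4 -5.4 -1" --pt "0 -11 -5 1.4 -5.4 -5.4 -1" --pt "0 -11 -5 1.4 -5.4 -5.4 -1" --pt "0 -11 -5 1.4 -5.4 -5.4 -1"

```text
clock: 11.15
tcp_pos: [0.4374, -0.2541, 0.2473]
orientation: [0.512, 0.052, 0.857, 0.001]
wrist_force: [0.7, -1.9, -3.5]
finger_gap: 0.0528
grip_force: 85.2
```

Emit:
step_arm --pt "0 -11 -5 1.4 -5.4 -5.4 -1" --pt "-1 -11 -5 1.4 -5.4 -5.4 -1" --pt "-1 -11 -6 1.4 -5.4 -5.4 -1" --pt "-1 -11 -6 1.4 -5.4 -5.4 -1" --pt "0 0 0 0 0 0 -1"

```text
clock: 11.65
tcp_pos: [0.4063, -0.3805, 0.3174]
orientation: [0.603, 0.204, 0.771, 0.006]
wrist_force: [-0.5, 0.6, -1.7]
finger_gap: 0.0529
grip_force: 85.7
```

Run:
```python
from h import *
p,r=pose(PAD+.08*N,N,-25);print(get_state()["joint_pos"].round(2),get_state()["wrist_force"]);plan(p,r)
for n in("scene","side"):
    d=read_camera(n);np.savez(n+"2",**d);cv2.imwrite(f"pics/{n}2.png",cv2.resize(d["image"][:,:,::-1],None,fx=1.5,fy=1.5))
```

```text
[-1.42 -0.22 -1.02 -0.17  1.09 -0.31] [-0.50248778  0.60426997 -1.74682445]
total [ 25.5  78.2 -95.1] [-3.08 -7.08 -8.41] rows 3.0 each [  8.5  26.1 -31.7] [-1.03 -2.36 -2.8 ]
```

View pics/scene2.png

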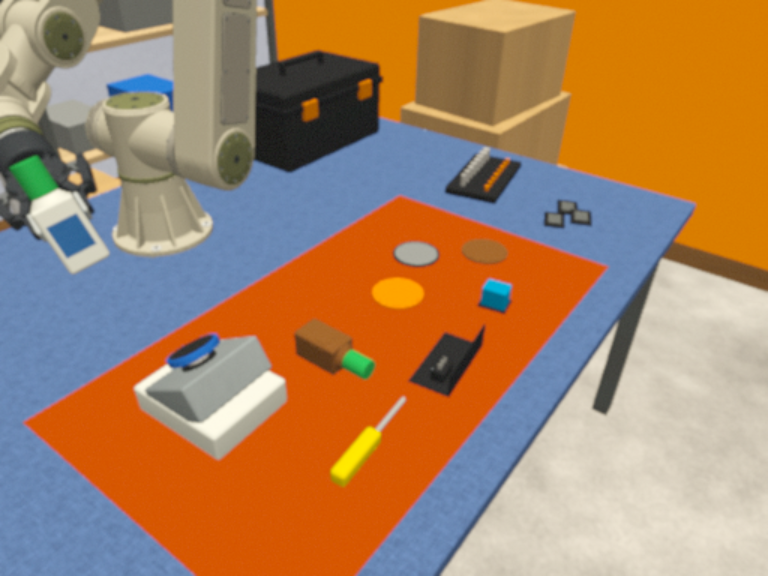

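The scene view shows the bottle held at about (65,225), but the arm is folded to its limits, so this tool heading can't reach. I'll fit a small kinematic model to the logged states and choose a heading that works.

```bash
cat > kin.py <<'E'
from h import *
from scipy.optimize import least_squares
D=[([-1.2486,.3139,.0451,1.3036,0,1.4312],(.25605,-.51434,.2305)),([-1.13208,-.86111,-1.02691,.85538,.0777,3.13974],(.1993,-.1821,.1833)),
([-.462,.026,-.135,1.404,.002,1.108],(.42,-.119,.3)),([-.236,.003,-.158,1.415,0,-1.564],(.42,-.019,.3)),
([.27896,.27139,-.44224,.96714,-.59879,-1.37467],(.4485,.0367,.1187)),([-.97,-.1,-.46,1.05,.59,-1.29],(.4349,-.2014,.2705)),
([-1.42,-.22,-1.02,-.17,1.09,-.31],(.4063,-.3805,.3174))]
LO=np.array([-2.76,-.86,-1.03,-2.2,-1.47,-3.14]);HI=np.array([2.76,1.69,1.26,2.34,1.5,3.14])
def fk(q,k):
    H,L1,L2,e2,L45,Lt,d,r0,sg=k
    # pitch-plane: x forward, y left, z up; positive pitch = down
    Ry=lambda a:R.from_euler("y",a)
    p=np.array([r0,d,H])+Ry(q[1]).apply([0,0,L1])+Ry(q[1]-q[2]).apply([L2,0,e2])
    Rw=Ry(q[1]-q[2]+q[3]);p=p+Rw.apply([L45,0,0])
    R5=Rw*R.from_euler("z",sg*q[4]);p=p+R5.apply([Lt,0,0])
    # tool frame: z=local x; j6 roll about local x
    base=R.from_matrix(np.c_[[0,0,-1],[0,1,0],[1,0,0]])
    Rt=R5*base*R.from_euler("z",q[5]);J=R.from_euler("z",q[0]);return J.apply(p),J*Rt
def fit():
    best=None
    for sg in(1,-1):
        f=lambda k:np.concatenate([fk(np.array(q),[*k,sg])[0]-p for q,p in D])
        s=least_squares(f,[.4,.4,.4,0,.1,.2,.1,0],loss="soft_l1",f_scale=.003)
        if best is None or s.cost<best[0]:best=(s.cost,[*s.x,sg],f(s.x))
    return best
def ik(p,r,k,seeds=12):
    rng=np.random.default_rng(0);best=None
    for i in range(seeds):
        x0=rng.uniform(LO*.8,HI*.8) if i else get_state()["joint_pos"].clip(LO+.01,HI-.01)
        def f(q):
            a,b=fk(q,k);return np.r_[(a-p)*5,(b*r.inv()).as_rotvec()]
        s=least_squares(f,x0,bounds=(LO,HI))
        if best is None or s.cost<best[0]-1e-9:best=(s.cost,s.x)
        if best[0]<1e-6:break
    return best
E
python3 - <<'E'
from kin import *
c,k,res=fit();print(c,np.round(k,4),np.abs(res).reshape(-1,3).max(1).round(4));np.save("k.npy",k)
q=get_state()["joint_pos"];a,b=fk(q,k);p0,r0=cur();print(a,p0,np.degrees((b*r0.inv()).as_rotvec()))
E
```

```text
1.4787080605873925e-06 [ 0.2346  0.5187  0.4128  0.0545  0.1428  0.298   0.0799 -0.0031  1.    ] [0.0004 0.0002 0.0003 0.0004 0.0003 0.0013 0.0005]
[ 0.40462486 -0.3767865   0.31253088] [ 0.40676916 -0.37703541  0.31477965] [-1.15295107e-14  2.13693518e-15 -9.93923338e-17]
```

```bash
cat > scan.py <<'E'
from kin import *
k=np.load("k.npy")
COA=np.array([.5225,.279,.004])
for nm,f,ax in(("pad",PAD,N),("coaster",COA,Z)):
    for az in range(-180,180,20):
        ok=[]
        for off in(.0,.06):
            p,r=pose(f+off*ax,ax,az);c,q=ik(p,r,k,8);ok.append((c,q.round(2)))
        if max(o[0] for o in ok)<1e-5: print(nm,az,ok[0][1],r.as_matrix()[:,2].round(2))
E
python3 scan.py
```

```text
pad -180 [-0.59  0.64  0.28  1.58 -0.23  2.59] [-0.42  0.02 -0.91]
pad -160 [-0.48  0.5   0.03  1.31 -0.45  2.4 ] [-0.37 -0.3  -0.88]
pad -140 [-0.39  0.34 -0.26  0.95 -0.64  2.14] [-0.22 -0.56 -0.8 ]
pad -120 [-0.35  0.2  -0.58  0.48 -0.76  1.79] [-0.03 -0.72 -0.69]
pad -100 [-0.35  0.11 -0.89 -0.09 -0.76  1.36] [ 0.19 -0.8  -0.57]
pad 20 [-1.3   0.58 -0.58  0.89  1.44 -2.23] [ 0.94  0.32 -0.11]
pad 40 [-1.26  0.79 -0.2   1.59  1.2  -2.96] [ 0.79  0.58 -0.19]
pad 160 [-0.72  0.77  0.45  1.77  0.01  2.72] [-0.37  0.33 -0.87]
coaster -120 [ 0.55  1.33  1.09  2.23 -0.4   2.84] [-0.41 -0.71 -0.57]
coaster -100 [ 0.64  1.14  0.69  1.93 -0.6   2.64] [-0.14 -0.81 -0.57]
coaster -80 [ 0.71  0.95  0.32  1.57 -0.78  2.37] [ 0.14 -0.81 -0.57]
coaster -60 [ 0.75  0.73 -0.07  1.09 -0.92  1.96] [ 0.41 -0.71 -0.57]
coaster -40 [ 0.76  0.52 -0.48  0.41 -0.95  1.38] [ 0.63 -0.53 -0.57]
coaster -20 [ 0.71  0.39 -0.85 -0.28 -0.8   0.8 ] [ 0.77 -0.28 -0.57]
coaster 60 [-0.02  0.32 -0.99 -0.34  0.8  -0.81] [ 0.41  0.71 -0.57]
coaster 80 [-0.08  0.43 -0.65  0.35  0.95 -1.41] [ 0.14  0.81 -0.57]
coaster 100 [-0.07  0.64 -0.26  1.    0.92 -1.98] [-0.14  0.81 -0.57]
coaster 120 [-0.01  0.84  0.1   1.46  0.78 -2.38] [-0.41  0.71 -0.57]
coaster 140 [ 0.06  1.02  0.45  1.8   0.6  -2.64] [-0.63  0.53 -0.57]
coaster 160 [ 0.15  1.2   0.8   2.07  0.41 -2.84] [-0.77  0.28 -0.57]
```

```bash
cat >> kin.py <<'E'
def jpath(p,r,k,segs,rows=5,qt=None):
    q0=get_state()["joint_pos"];c,q1=ik(p,r,k,10);print("ik",c,q1.round(2));prev=cur()
    for i in range(1,segs+1):
        a=fk(q0+(q1-q0)*i/segs,k) if i<segs else (p,r)
        d=(a[0]-prev[0])*1000/rows;w=(a[1]*prev[1].inv()).as_rotvec(degrees=True)/rows
        print(d.round(1),w.round(2),"| tcp",a[0].round(3),"foot",(a[0]+a[1].apply(F)).round(3),"cap",(a[0]+a[1].apply(F+.145*A)).round(3));prev=a
E
python3 - <<'E'
from kin import *
k=np.load("k.npy");p,r=pose(PAD+.06*N,N,-130);jpath(p,r,k,7)
E
```

```text
ik 7.029276218749811e-18 [-0.39  0.16 -0.42  0.82 -0.71  1.95]
[  5.1  -1.8 -10.4] [ 4.1   1.19 -1.94] | tcp [ 0.432 -0.386  0.263] foot [ 0.446 -0.364  0.219] cap [ 0.398 -0.421  0.343]
[ 3.5  1.  -9.7] [ 3.32  1.45 -2.4 ] | tcp [ 0.45  -0.381  0.214] foot [ 0.464 -0.35   0.177] cap [ 0.416 -0.432  0.287]
[ 1.1  2.8 -7.9] [ 2.32  1.63 -2.76] | tcp [ 0.455 -0.367  0.174] foot [ 0.472 -0.332  0.141] cap [ 0.419 -0.423  0.241]
[-0.9  3.6 -4.9] [ 1.14  1.65 -2.95] | tcp [ 0.451 -0.349  0.15 ] foot [ 0.472 -0.316  0.117] cap [ 0.41  -0.402  0.216]
[-1.9  3.4 -0.9] [-0.1   1.43 -2.91] | tcp [ 0.442 -0.332  0.145] foot [ 0.466 -0.305  0.109] cap [ 0.398 -0.374  0.217]
[-1.4  2.9  3.5] [-1.29  0.95 -2.59] | tcp [ 0.435 -0.317  0.163] foot [ 0.461 -0.301  0.122] cap [ 0.389 -0.34   0.242]
[0.5 2.9 7.9] [-2.28  0.23 -1.99] | tcp [ 0.437 -0.303  0.202] foot [ 0.464 -0.3    0.159] cap [ 0.392 -0.302  0.285]
```

Run:
```python
from kin import *
from scipy.optimize import least_squares
k=np.load("k.npy");p,r=pose(PAD+.06*N,N,-130);q0=get_state()["joint_pos"].clip(LO+.001,HI-.001);_,q1=ik(p,r,k,10)
p0=cur()[0];x=q0;end=p+[0,0,.09];prev=cur()
for i in range(1,8):
    o=fk(q0+(q1-q0)*i/7,k)[1];a=p0+(end-p0)*i/7+np.array([.03,.0,0])*np.sin(np.pi*i/7)
    s=least_squares(lambda q:np.r_[(fk(q,k)[0]-a)*5,(fk(q,k)[1]*o.inv()).as_rotvec()],x,bounds=(LO,HI));x=s.x
    w=(o*prev[1].inv()).as_rotvec(degrees=True);n=4
    print(s.cost.round(6),x.round(2),((a-prev[0])*1000/n).round(1),(w/n).round(2),"foot",(a+o.apply(F)).round(3));prev=(a,o)
```

```text
0.0 [-1.28 -0.28 -0.88  0.16  0.84  0.  ] [ 4.3  2.6 -0.8] [ 5.12  1.49 -2.43] foot [ 0.438 -0.344  0.268]
0.0 [-1.12 -0.27 -0.72  0.41  0.58  0.33] [ 3.7  2.6 -0.8] [ 4.15  1.82 -2.99] foot [ 0.453 -0.325  0.271]
0.0 [-0.96 -0.21 -0.55  0.62  0.31  0.67] [ 2.5  2.6 -0.8] [ 2.9   2.04 -3.45] foot [ 0.466 -0.311  0.272]
0.0 [-0.8  -0.12 -0.4   0.8   0.05  1.  ] [ 1.1  2.6 -0.8] [ 1.43  2.06 -3.69] foot [ 0.475 -0.302  0.269]
0.0 [-0.66 -0.03 -0.29  0.93 -0.21  1.33] [-0.4  2.6 -0.8] [-0.13  1.79 -3.64] foot [ 0.476 -0.298  0.263]
0.0 [-0.52  0.05 -0.23  1.02 -0.46  1.64] [-1.5  2.6 -0.8] [-1.61  1.19 -3.24] foot [ 0.472 -0.297  0.255]
0.0 [-0.39  0.1  -0.26  1.04 -0.71  1.95] [-2.2  2.6 -0.8] [-2.85  0.29 -2.49] foot [ 0.464 -0.3    0.249]
```

Emit:
step_arm --pt "4 2.6 -1 5.1 1.5 -2.4 -1" --pt "4 2.6 -1 5.1 1.5 -2.4 -1" --pt "4 2.6 -1 5.1 1.5 -2.4 -1" --pt "4 2.6 -1 5.1 1.5 -2.4 -1" --pt "3.7 2.6 -1 4.2 1.8 -3 -1"

```text
clock: 12.25
tcp_pos: [0.4265, -0.3625, 0.3094]
orientation: [0.488, 0.413, 0.764, 0.094]
wrist_force: [-0.2, -0.8, -2.1]
finger_gap: 0.0527
grip_force: 85.7
```

Emit:
step_arm --pt "3.7 2.6 -1 4.2 1.8 -3 -1" --pt "3.7 2.6 -1 4.2 1.8 -3 -1" --pt "3.7 2.6 -1 4.2 1.8 -3 -1" --pt "2.5 2.6 -1 2.9 2 -3.5 -1" --pt "2.5 2.6 -1 2.9 2 -3.5 -1"

```text
clock: 12.75
tcp_pos: [0.4423, -0.349, 0.3043]
orientation: [0.362, 0.593, 0.71, 0.111]
wrist_force: [-0.3, -0.5, -3.1]
finger_gap: 0.0532
grip_force: 85.6
```

Emit:
step_arm --pt "2.5 2.6 -1 2.9 2 -3.5 -1" --pt "2.5 2.6 -1 2.9 2 -3.5 -1" --pt "1 2.6 -1 1.4 2 -3.7 -1" --pt "1 2.6 -1 1.4 2 -3.7 -1" --pt "1 2.6 -1 1.4 2 -3.7 -1"

```text
clock: 13.25
tcp_pos: [0.4499, -0.3358, 0.2995]
orientation: [0.262, 0.734, 0.623, 0.062]
wrist_force: [0.1, 0.4, -2.3]
finger_gap: 0.0527
grip_force: 85.5
```

Emit:
step_arm --pt "1 2.6 -1 1.4 2 -3.7 -1" --pt "-0.4 2.6 -1 0 1.8 -3.6 -1" --pt "-0.4 2.6 -1 0 1.8 -3.6 -1" --pt "-0.4 2.6 -1 0 1.8 -3.6 -1" --pt "-0.4 2.6 -1 0 1.8 -3.6 -1"

```text
clock: 13.75
tcp_pos: [0.4493, -0.323, 0.2949]
orientation: [0.21, 0.829, 0.518, -0.031]
wrist_force: [0.1, -0.9, -2.7]
finger_gap: 0.0528
grip_force: 85.5
```

Emit:
step_arm --pt "-1.5 2.6 -1 -1.6 1.2 -3.2 -1" --pt "-1.5 2.6 -1 -1.6 1.2 -3.2 -1" --pt "-1.5 2.6 -1 -1.6 1.2 -3.2 -1" --pt "-1.5 2.6 -1 -1.6 1.2 -3.2 -1" --pt "-2 2.6 -1 -2.9 0.3 -2.5 -1"

```text
clock: 14.25
tcp_pos: [0.4419, -0.3108, 0.2903]
orientation: [0.249, 0.868, 0.407, -0.136]
wrist_force: [0.1, 0.4, -3.6]
finger_gap: 0.0529
grip_force: 85.5
```

Emit:
step_arm --pt "-2 2.6 -1 -2.9 0.3 -2.5 -1" --pt "-2 2.6 -1 -2.9 0.3 -2.5 -1" --pt "-2 2.6 -1 -2.9 0.3 -2.5 -1" --pt "0 0 0 0 0 0 -1" --pt "0 0 0 0 0 0 -1"

```text
clock: 14.75
tcp_pos: [0.436, -0.3034, 0.2871]
orientation: [0.301, 0.87, 0.341, -0.188]
wrist_force: [0.8, -0.2, -1.8]
finger_gap: 0.0529
grip_force: 85.5
```

Run:
```python
from kin import *
p,r=pose(PAD+.05*N,N,-130);print(get_state()["joint_pos"].round(2));plan(p,r)
```

```text
[-0.39  0.1  -0.28  1.01 -0.71  1.94]
total [  6.3   0.4 -93.5] [-0.04  0.12 -0.38] rows 3.0 each [  2.1   0.1 -31.2] [-0.01  0.04 -0.13]
```

Emit:
step_arm --pt "2 0 -31 0 0 -0.1 -1" --pt "2 0 -31 0 0 -0.1 -1" --pt "2 0 -31 0 0 -0.1 -1" --pt "0 0 0 0 0 0 -1" --pt "0 0 0 0 0 0 -1"

```text
clock: 15.25
tcp_pos: [0.4414, -0.3051, 0.1953]
orientation: [0.302, 0.872, 0.337, -0.189]
wrist_force: [0.7, -0.0, -2.0]
finger_gap: 0.0531
grip_force: 85.5
```

```bash
cat > bp.py <<'E'
from h import *
# bottle side faces and cap seen by each camera, against the predicted pose
p0,r0=cur();f=p0+r0.apply(F);ax=r0.apply(A);ex=r0.apply([0,1,0]);ey=np.cross(ax,ex)
print("pred foot",f.round(4),"axis",ax.round(3))
for n in("scene","side"):
    d=read_camera(n);np.savez(n+"3",**d);P=cloud(d);hsv=cv2.cvtColor(d["image"],cv2.COLOR_RGB2HSV);H,S,V=[hsv[...,i].astype(int) for i in range(3)]
    L=np.stack([(P-f)@ex,(P-f)@ey,(P-f)@ax],-1);g=(d["z_map"]>0)
    w=g&(abs(L[...,0])<.035)&(abs(L[...,1])<.035)&(L[...,2]>.012)&(L[...,2]<.085)&((S<60)&(V>110)|(H>100)&(H<125)&(V>60))
    for nm,i,s in(("+x",0,1),("-x",0,-1),("+y",1,1),("-y",1,-1)):
        j=1-i;m=w&(abs(s*L[...,i]-.027)<.006)&(abs(L[...,j])<.022);q=L[m]
        if len(q)<40: continue
        c=np.linalg.lstsq(np.c_[np.ones(len(q)),q[:,2]-.0725,q[:,j]],q[:,i],rcond=None)[0]
        print(n,nm,len(q),"off mm",((s*c[0]-.027)*1000).round(1),"axis lean deg",np.degrees(c[1]).round(2),"yaw",np.degrees(c[2]).round(2))
    b=g&(abs(L[...,0])<.035)&(abs(L[...,1])<.035)&(abs(L[...,2])<.15)&((S<60)&(V>110)|(H>100)&(H<125)&(V>60))
    q=L[b];print(n,"along range",np.percentile(q[:,2],[1,5,99]).round(4))
    c=L[g&(H>45)&(H<80)&(S>120)&(abs(L).max(-1)<.2)];
    if len(c): print(n,"cap",len(c),c.mean(0).round(4),"along",np.percentile(c[:,2],[2,98]).round(4))
    cv2.imwrite(f"pics/{n}3.png",d["image"][:,:,::-1])
E
python3 bp.py
```

```text
pred foot [ 0.4686 -0.3016  0.1526] axis [-0.503 -0.013  0.864]
scene +x 624 off mm 0.3 axis lean deg 0.31 yaw 1.37
scene +y 81 off mm 2.5 axis lean deg 0.44 yaw -0.22
scene along range [-0.0805 -0.0796  0.0964]
scene cap 319 [0.0144 0.0056 0.1171] along [0.1001 0.1393]
side +y 149 off mm -0.5 axis lean deg 0.27 yaw 0.53
side along range [-0.0791 -0.0776  0.0988]
side cap 194 [-0.0027  0.0108  0.1289] along [0.1031 0.1474]
```

Run:
```python
from h import *
p,r=pose(PAD+.006*N,N,-130);plan(p,r)
```

```text
total [ 21.7   3.2 -41.5] [0.18 0.4  0.16] rows 1.0 each [ 21.7   3.2 -41.5] [0.18 0.4  0.16]
```

Emit:
step_arm --pt "5.5 0.8 -10.5 0.2 0.4 0.2 -1" --pt "5.5 0.8 -10.5 0 0 0 -1" --pt "5.5 0.8 -10.5 0 0 0 -1" --pt "5 0.8 -10 0 0 0 -1" --pt "0 0 0 0 0 0 -1"

```text
clock: 15.85
tcp_pos: [0.4628, -0.3011, 0.1508]
orientation: [0.298, 0.871, 0.34, -0.192]
wrist_force: [-0.7, -0.7, -3.0]
finger_gap: 0.0532
grip_force: 85.5
```

Run:
```python
from h import *
p0,r0=cur();f=p0+r0.apply(F);print((f-PAD).round(4),"along",(f-PAD)@N,"lean",np.degrees(np.arccos(min(1,r0.apply(A)@N/np.linalg.norm(N)))),get_state()["wrist_force"])
d=read_camera("scene");cv2.imwrite("pics/s4.png",cv2.resize(d["image"][160:320,60:260,::-1],None,fx=3,fy=3))
```

```text
[-0.0048  0.0013  0.0003] along 0.002617194856053017 lean 0.40320553588373065 [-0.73354265 -0.66430868 -3.04861532]
```

View pics/s4.png

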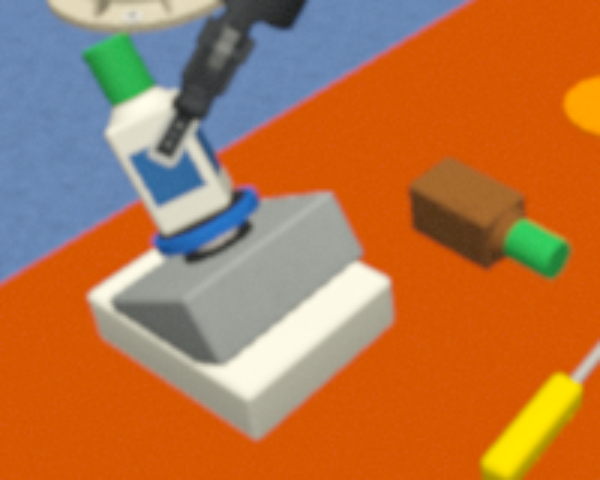

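The crop shows the bottle just above the blue pad at (205,220), square to it but about 4 mm too low on the slope. I'll shift it up the slope, then press slowly.

Emit:
step_arm --pt "3.5 -1.5 2 0 0 0 -1" --pt "0 0 0 0 0 0 -1" --pt "0.75 0 -1.3 0 0 0 -1" --pt "0.75 0 -1.3 0 0 0 -1" --pt "0 0 0 0 0 0 -1"

```text
clock: 16.4
tcp_pos: [0.468, -0.3032, 0.1525]
orientation: [0.299, 0.871, 0.339, -0.191]
wrist_force: [-0.1, 0.3, -2.6]
finger_gap: 0.0529
grip_force: 85.5
```

Emit:
step_arm --pt "0.75 0 -1.3 0 0 0 -1" --pt "0.75 0 -1.3 0 0 0 -1" --pt "0 0 0 0 0 0 -1"

```text
clock: 16.7
tcp_pos: [0.4693, -0.3033, 0.1504]
orientation: [0.3, 0.871, 0.339, -0.191]
wrist_force: [-3.8, 3.0, 2.7]
finger_gap: 0.0531
grip_force: 86.1
```

```bash
cat > fo.py <<'E'
from h import *
p0,r0=cur();f=p0+r0.apply(F)-PAD;n=N/np.linalg.norm(N);print("along mm",(f@n*1000).round(2),"lateral mm",((f-(f@n)*n)*1000).round(1),"force n",((get_state()["wrist_force"]-[0,0,-2.5])@n).round(1))
E
python3 fo.py
```

```text
along mm -0.93 lateral mm [ 1.4 -1.   0.8] force n 6.4
```

Emit:
step_arm --pt "0.75 0 -1.3 0 0 0 -1" --pt "0.75 0 -1.3 0 0 0 -1" --pt "0.75 0 -1.3 0 0 0 -1" --pt "0.75 0 -1.3 0 0 0 -1" --pt "0 0 0 0 0 0 -1"

```text
clock: 17.2
tcp_pos: [0.4721, -0.3032, 0.1454]
orientation: [0.3, 0.871, 0.339, -0.191]
wrist_force: [-5.2, 5.0, 6.6]
finger_gap: 0.053
grip_force: 86.4
```

```bash
python3 fo.py
```

```text
along mm -6.69 lateral mm [ 1.4 -1.   0.8] force n 10.4
```

Emit:
step_arm --pt "0.75 0 -1.3 0 0 0 -1" --pt "0.75 0 -1.3 0 0 0 -1" --pt "0.5 0 -0.9 0 0 0 -1" --pt "0 0 0 0 0 0 -1"

```text
clock: 17.6
tcp_pos: [0.474, -0.3032, 0.1422]
orientation: [0.3, 0.871, 0.339, -0.191]
wrist_force: [-7.2, 5.6, 8.4]
finger_gap: 0.0527
grip_force: 86.6
```

```bash
python3 fo.py
```

```text
along mm -10.38 lateral mm [ 1.3 -1.1  0.7] force n 12.9
```

Emit:
step_arm --pt "0.5 0 -0.9 0 0 0 -1" --pt "0 0 0 0 0 0 -1" --pt "0.5 0 -0.9 0 0 0 -1" --pt "0 0 0 0 0 0 -1"

```text
clock: 18.0
tcp_pos: [0.4742, -0.3036, 0.1417]
orientation: [0.301, 0.87, 0.339, -0.192]
wrist_force: [-10.7, 7.2, 15.5]
finger_gap: 0.0528
grip_force: 87.7
```

```bash
python3 fo.py
```

```text
along mm -10.94 lateral mm [ 1.3 -1.6  0.7] force n 20.8
```

The force has risen past the spring's 14 N, so the pad is at its stop. I'll hold it there.

Emit:
step_arm --pt "0.2 0 -0.3 0 0 0 -1" --pt "0 0 0 0 0 0 -1" --pt "0 0 0 0 0 0 -1" --pt "0 0 0 0 0 0 -1" --pt "0 0 0 0 0 0 -1"

```text
clock: 18.5
tcp_pos: [0.4742, -0.3036, 0.1417]
orientation: [0.301, 0.87, 0.339, -0.192]
wrist_force: [-11.9, 7.9, 17.3]
finger_gap: 0.0532
grip_force: 87.7
```

Emit:
step_arm --pt "0 0 0 0 0 0 -1" --pt "0 0 0 0 0 0 -1" --pt "0 0 0 0 0 0 -1" --pt "0 0 0 0 0 0 -1" --pt "0 0 0 0 0 0 -1"

```text
clock: 19.0
tcp_pos: [0.4742, -0.3036, 0.1417]
orientation: [0.301, 0.87, 0.339, -0.192]
wrist_force: [-11.8, 8.5, 18.5]
finger_gap: 0.053
grip_force: 87.7
```

```bash
python3 fo.py; python3 bp.py
```

```text
along mm -10.97 lateral mm [ 1.2 -1.7  0.7] force n 24.0
pred foot [ 0.5011 -0.3001  0.0987] axis [-0.495 -0.014  0.869]
scene +x 590 off mm 0.1 axis lean deg 0.0 yaw 0.87
scene +y 50 off mm 2.0 axis lean deg -0.5 yaw -0.14
scene along range [-0.0174 -0.0112  0.0961]
scene cap 337 [0.0128 0.0101 0.1133] along [-0.1349  0.142 ]
side +y 118 off mm -0.1 axis lean deg 1.31 yaw 0.77
side along range [-0.0154 -0.0122  0.0983]
side cap 184 [-0.0042  0.0089  0.1272] along [0.1015 0.1467]
```

Emit:
step_arm --pt "0 0 0 0 0 0 -1" --pt "0 0 0 0 0 0 -1" --pt "0 0 0 0 0 0 -1" --pt "0 0 0 0 0 0 -1" --pt "0 0 0 0 0 0 -1"

```text
clock: 19.6
tcp_pos: [0.4742, -0.3036, 0.1417]
orientation: [0.301, 0.87, 0.339, -0.192]
wrist_force: [-10.7, 8.3, 17.3]
finger_gap: 0.053
grip_force: 87.7
```

Emit:
step_arm --pt "-0.8 0 1.4 0 0 0 -1" --pt "-2 0 3.5 0 0 0 -1" --pt "-5 0 8.7 0 0 0 -1" --pt "-10 0 17.3 0 0 0 -1" --pt "-15 0 26 0 0 0 -1"

```text
clock: 20.1
tcp_pos: [0.4425, -0.3026, 0.1948]
orientation: [0.298, 0.871, 0.34, -0.191]
wrist_force: [0.6, -0.4, -1.7]
finger_gap: 0.0529
grip_force: 85.5
```

Emit:
step_arm --pt "-10 0 25 0 0 0 -1" --pt "0 0 35 0 0 0 -1" --pt "0 0 15 0 0 0 -1" --pt "0 0 0 0 0 0 -1"

```text
clock: 20.5
tcp_pos: [0.4345, -0.3037, 0.2738]
orientation: [0.301, 0.872, 0.338, -0.188]
wrist_force: [0.2, -0.5, -2.1]
finger_gap: 0.0532
grip_force: 85.7
```

```bash
cat fo.py >/dev/null
python3 - <<'E'
from kin import *
k=np.load("k.npy");C=np.array([.5225,.279,.004]);p,r=pose(C+.06*Z,Z,-60);jpath(p,r,k,4)
E
```

```text
ik 8.309617338053168e-30 [ 0.75  0.67 -0.02  1.2  -0.92  1.96]
[16.7 24.6 -7.3] [-0.25  1.49  3.17] | tcp [ 0.518 -0.181  0.238] foot [ 0.538 -0.172  0.192] cap [ 0.484 -0.189  0.325]
[ 9.3 29.  -7.6] [-0.67  1.36  3.25] | tcp [ 0.565 -0.036  0.2  ] foot [ 0.576 -0.025  0.151] cap [ 0.545 -0.046  0.291]
[ 0.6 31.4 -8.2] [-1.03  1.11  3.33] | tcp [0.568 0.121 0.159] foot [0.571 0.13  0.109] cap [0.559 0.115 0.252]
[-8.7 30.9 -8.8] [-1.29  0.78  3.41] | tcp [0.524 0.276 0.115] foot [0.522 0.279 0.064] cap [0.522 0.279 0.209]
```

Emit:
step_arm --pt "16.7 24.6 -4 -0.2 1.5 3.2 -1" --pt "16.7 24.6 -4 -0.2 1.5 3.2 -1" --pt "16.7 24.6 -4 -0.2 1.5 3.2 -1" --pt "16.7 24.6 -4 -0.2 1.5 3.2 -1" --pt "16.7 24.6 -4 -0.2 1.5 3.2 -1"

```text
clock: 21.0
tcp_pos: [0.5166, -0.1788, 0.2487]
orientation: [0.307, 0.798, 0.476, -0.207]
wrist_force: [-0.1, -0.2, -3.1]
finger_gap: 0.0533
grip_force: 85.5
```

Emit:
step_arm --pt "9.3 29 -5 -0.7 1.4 3.2 -1" --pt "9.3 29 -5 -0.7 1.4 3.2 -1" --pt "9.3 29 -5 -0.7 1.4 3.2 -1" --pt "9.3 29 -5 -0.7 1.4 3.2 -1" --pt "9.3 29 -5 -0.7 1.4 3.2 -1"

```text
clock: 21.5
tcp_pos: [0.5627, -0.0337, 0.2236]
orientation: [0.327, 0.7, 0.593, -0.225]
wrist_force: [-0.4, 0.6, -1.5]
finger_gap: 0.0532
grip_force: 85.6
```

Emit:
step_arm --pt "0.6 31 -8 -1 1.1 3.3 -1" --pt "0.6 31 -8 -1 1.1 3.3 -1" --pt "0.6 31 -8 -1 1.1 3.3 -1" --pt "0.6 31 -8 -1 1.1 3.3 -1" --pt "0.6 31 -8 -1 1.1 3.3 -1"

```text
clock: 22.0
tcp_pos: [0.5653, 0.1211, 0.1834]
orientation: [0.358, 0.581, 0.692, -0.234]
wrist_force: [1.2, -0.2, -2.6]
finger_gap: 0.0532
grip_force: 85.6
```

Emit:
step_arm --pt "-8.7 31 -9 -1.3 0.8 3.4 -1" --pt "-8.7 31 -9 -1.3 0.8 3.4 -1" --pt "-8.7 31 -9 -1.3 0.8 3.4 -1" --pt "-8.7 31 -9 -1.3 0.8 3.4 -1" --pt "-8.7 31 -9 -1.3 0.8 3.4 -1"

```text
clock: 22.5
tcp_pos: [0.5214, 0.2759, 0.1383]
orientation: [0.397, 0.443, 0.768, -0.237]
wrist_force: [-0.6, -0.2, -1.9]
finger_gap: 0.0535
grip_force: 85.6
```

Emit:
step_arm --pt "0 0 0 0 0 0 -1" --pt "0 0 0 0 0 0 -1"

```text
clock: 22.7
tcp_pos: [0.5215, 0.2754, 0.1388]
orientation: [0.397, 0.443, 0.768, -0.237]
wrist_force: [-0.4, -0.1, -1.3]
finger_gap: 0.0532
grip_force: 85.9
```

```bash
python3 bp.py
python3 - <<'E'
from kin import *
C=np.array([.5225,.279,.004]);p,r=pose(C+.015*Z,Z,-60);plan(p,r)
E
```

```text
pred foot [0.5192 0.2781 0.0881] axis [0.011 0.007 1.   ]
scene -y 296 off mm -0.7 axis lean deg -0.13 yaw 0.56
scene along range [-0.0864 -0.085   0.0976]
scene cap 188 [ 0.0025 -0.0086  0.1268] along [0.1024 0.1442]
total [  1.8   1.8 -70.5] [ 0.36 -0.52  0.53] rows 2.0 each [  0.9   0.9 -35.3] [ 0.18 -0.26  0.27]Traceback (most recent call last):
  File "bp.py", line 15, in <module>
    q=L[b];print(n,"along range",np.percentile(q[:,2],[1,5,99]).round(4))
                                 ~~~~~~~~~~~~~^^^^^^^^^^^^^^^^^
    return _quantile_unchecked(
        a, q, axis, out, overwrite_input, method, keepdims, weights)
    return _ureduce(a,
                    func=_quantile_ureduce_func,
    ...<5 lines>...
                    overwrite_input=overwrite_input,
                    method=method)
    r = func(a, **kwargs)
    result = _quantile(arr,
                       quantiles=q,
    ...<2 lines>...
                       out=out,
                       weights=wgt)
    slices_having_nans = np.isnan(arr[-1, ...])
                                  ~~~^^^^^^^^^
IndexError: index -1 is out of bounds for axis 0 with size 0
```

Descending to about 12 mm above the coaster, then to contact.

Emit:
step_arm --pt "0.6 0.6 -24 0.1 -0.2 0.2 -1" --pt "0.6 0.6 -24 0.1 -0.2 0.2 -1" --pt "0.6 0.6 -22 0.1 -0.2 0.2 -1" --pt "0 0 -5 0 0 0 -1" --pt "0 0 0 0 0 0 -1"

```text
clock: 23.3
tcp_pos: [0.5243, 0.2752, 0.0657]
orientation: [0.401, 0.443, 0.768, -0.231]
wrist_force: [0.0, 0.1, -2.1]
finger_gap: 0.0531
grip_force: 85.7
```

Emit:
step_arm --pt "0 0 -2 0 0 0 -1" --pt "0 0 -2 0 0 0 -1" --pt "0 0 0 0 0 0 -1"

```text
clock: 23.6
tcp_pos: [0.5246, 0.2768, 0.0627]
orientation: [0.401, 0.443, 0.768, -0.23]
wrist_force: [0.3, -1.6, -2.8]
finger_gap: 0.053
grip_force: 85.7
```

Run:
```python
from h import *
p0,r0=cur();print((p0+r0.apply(F)).round(4),r0.apply(A).round(3))
```

```text
[0.523  0.2799 0.012 ] [-0.003 -0.     1.   ]
```

Emit:
step_arm --pt "0 0 -2 0 0 0 -1" --pt "0 0 -2 0 0 0 -1" --pt "0 0 -1 0 0 0 -1" --pt "0 0 0 0 0 0 -1"

```text
clock: 24.0
tcp_pos: [0.5241, 0.2766, 0.0569]
orientation: [0.401, 0.443, 0.768, -0.23]
wrist_force: [1.0, -0.8, -2.7]
finger_gap: 0.0531
grip_force: 85.7
```

Emit:
step_arm --pt "0 0 -1 0 0 0 -1" --pt "0 0 -1 0 0 0 -1" --pt "0 0 0 0 0 0 -1"

```text
clock: 24.3
tcp_pos: [0.5243, 0.2767, 0.0566]
orientation: [0.402, 0.442, 0.768, -0.23]
wrist_force: [-5.1, -0.2, 5.7]
finger_gap: 0.053
grip_force: 86.6
```

In contact with the coaster, so I'll release and back out along the tool axis.

Emit:
step_arm --pt "0 0 0 0 0 0 0.5" --pt "0 0 0 0 0 0 0.5" --pt "0 0 0 0 0 0 1" --pt "0 0 0 0 0 0 1" --pt "0 0 0 0 0 0 1" --newtons 20

```text
clock: 24.8
tcp_pos: [0.5243, 0.2765, 0.055]
orientation: [0.401, 0.443, 0.768, -0.23]
wrist_force: [0.3, -0.0, -0.8]
finger_gap: 0.0855
grip_force: 0.0
```

Emit:
step_arm --pt "0 0 0 0 0 0 1" --pt "-4 7 5.5 0 0 0 1" --pt "-8 14 11 0 0 0 1" --pt "-12 21 17 0 0 0 1" --pt "-12 21 17 0 0 0 1"

```text
clock: 25.3
tcp_pos: [0.4878, 0.3397, 0.106]
orientation: [0.401, 0.443, 0.768, -0.231]
wrist_force: [0.6, 0.5, 0.1]
finger_gap: 0.0856
grip_force: 0.0
```

Emit:
step_arm --pt "-12 21 17 0 0 0 1" --pt "-12 21 17 0 0 0 1" --pt "-12 21 17 0 0 0 1" --pt "0 0 0 0 0 0 1" --pt "0 0 0 0 0 0 1"

```text
clock: 25.8
tcp_pos: [0.4522, 0.4032, 0.1562]
orientation: [0.401, 0.442, 0.768, -0.23]
wrist_force: [0.5, -0.4, -0.4]
finger_gap: 0.0853
grip_force: 0.0
```

Run:
```python
from h import *
d=read_camera("scene");cv2.imwrite("pics/end.png",d["image"][:,:,::-1])
P=cloud(d);hsv=cv2.cvtColor(d["image"],cv2.COLOR_RGB2HSV);H,S=hsv[...,0],hsv[...,1]
m=(H>45)&(H<80)&(S>120)&(abs(P[...,0]-.52)<.1)&(abs(P[...,1]-.28)<.1)&(P[...,2]>.01);q=P[m];print(q.min(0),q.max(0),get_state()["tcp_pos"])
```

```text
[0.51026893 0.2610984  0.10823307] [0.54219221 0.29337631 0.15101614] [0.4522854  0.40227499 0.1558018 ]
```

View pics/end.png

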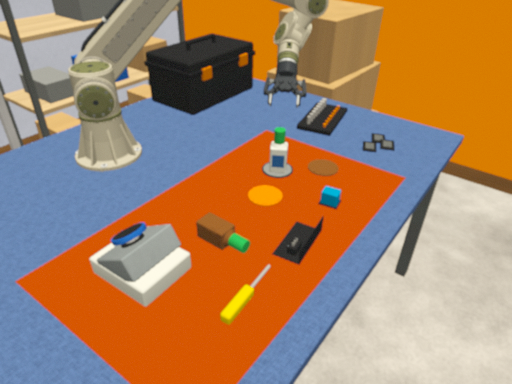

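The bottle stands upright on the grey coaster at (278,160), the gripper is clear, and the other items haven't moved.

```bash
python3 -c "
from workcell import *
print(hand_in())"
```

```text
the job is handed in; nothing more can be done
None
```

The bottle's bottom was held square on the mixer pad for over 1.5 s at about 24 N (spring stop about 14 N, ramming limit 50 N), then stood upright on the grey coaster and released; panel, relay and screwdriver were not touched, and the job was handed in at about 26 s.

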